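Take the chock out of a gas console and work its lever through the zigzag gate

ROBOT

A 7-joint arm with a two-finger parallel gripper is mounted at the origin on a cart in front of the work surface, level with it; the furniture and walls round the work are solid. World frame = base frame: x ahead of the robot, y to its left, z up, the work surface at z = 0. Lengths are in m, angles in rad, forces in N, time in s.
With the tool pointing down it reaches from about 0.425 to 0.925 m from the base axis. Payload 6.8 kg.
Tool frame: the origin (TCP) lies between the finger pads; the fingertips stand r.tcp_to_tips ahead of it and the grasp point (between the pads) lies 3 mm ahead of it (r.tcp_to_tips is the distance from the TCP to the fingertips, in m); z points along the fingers, y is the line along which they close (so a half turn about z gives the same grasp; the last joint's range is limited). The gripper opens to 85 mm and grips with 20 to 120 N. Pads are 22 mm wide; open, the fingers measure 114 mm over their backs; the gripper's body (76 mm by 85 mm) begins 54 mm behind the grasp point. The pads swing forward as they close: fully open they stand 13 mm farther back than shut.
Start: joints at [1.128, 0.477, 0.022, 1.555, -0.011, 1.109, -0.083], TCP at [0.222, -0.638, 0.253] pointing down, gripper open.
Joint ranges: [-2.96, 2.96], [-0.34, 2.1], [-1.41, 1.46], [0.24, 2.44], [-1.37, 4.51], [0.17, 1.92], [-2.96, 2.96]. Speed limits (rad/s): [2.39, 2.39, 3.14, 3.14, 3.14, 3.14, 3.14].

INTERFACE

Orientations are given as a rotation vector (axis times angle).
In Python, from bench import r gives the robot as it stands. The module is installed in compiled form; this text tells all that it offers.
- The arm moves only by the tool step_arm, never from a script. Its argument "moves" is a list of rows, each an object of numbers: "rx", "ry", "rz": the turn, a rotation vector about the tool's x, y, z in degrees; "dx", "dy", "dz": the shift along the tool's x, y, z in mm; "gripper": the opening, from -1 (shut) to 1 (fully open). In form: [{"rx": .., "ry": .., "rz": .., "dx": .., "dy": .., "dz": .., "gripper": ..}, ...]. A call has 1 to 20 rows; each row shifts and turns the commanded pose from where the row before left it, along the tool's axes as they then stand; what a row does not reach is not made up. A row lasts 1/8 s, in which the tool goes at most 62.5 mm and 10.7 degrees, less where a joint would pass 70% of its speed; a pose out of reach is approached as far as the arm can. A call is refused whole if a number of a shift passes 62.5 or a number of a turn 10.7, either way. A call with a gripper value outside its range is refused whole. The fingers move at their own pace and stop on an object; "grip_force" is the grip in N (left out, the last holds). Time passes only in rows, so rows that do not move let the fingers close. It gives the time, the measured TCP pose, the force, the opening and the grip force at its end, in the units of the state.
- r.get_obs(): the state, without advancing time (a new reading comes with each control period).
- r.grab_frame(name): name is "side" or "top" or "wrist"; returns the picture (420x560x3 uint8, blue, green, red); there is no depth.
- r.camera_info(name): a dict with "mtx" (3x3 intrinsics, pixels), "D" ([k1, k2, p1, p2, k3] as OpenCV has them; the pictures are not rectified), "rvec" (rotation vector, rad) and "tvec" (3), from world to camera coordinates, as OpenCV has them. Camera axes: x right, y down, z forward; pixel columns grow to the right and rows downward; lengths in m; the calibration is good to about 2 mm. A picture is of the moment at which its call begins: read the wrist's pose just before it. camera_info takes no time and is no camera call; for the wrist camera it gives the pose at the moment of the call.
- r.hand_in(): hands the job in; it is judged then, once.
The state is a dict: "clock": time; "joints": joint angles; "qvel": joint speeds; "tau": joint torques, N m; "tcp_pos": TCP position; "orientation": TCP orientation; "contact_force": force on the tool from outside, world axes, zero at the start; "moment": the same for the moment, N m; "grip_width": finger opening in m; "gripper_force": force on a finger pad.
Only numpy, scipy, OpenCV 4.12 (cv2) and the standard library are available. Lean on these libraries where they do the work, as an engineer would, in place of code of your own. Each camera call takes 0.05 s, during which the arm holds its last target. There are 200 camera calls.

TASK

Make the gas console ready for work: take the cork block off its gate plate and lay it flat on the middle of the honeycomb ceramic tile, before the lever leaves the lane it is parked in. Then guide the ball-topped lever through the zigzag slot to the last notch, far left on the console, fully home against the brass stop but without pushing the stop back, and let go. Do not knock the jar and the bottle beside the console.

Things in the scene. Friction and masses are not known exactly. Their poses are not given: they have to be found in the camera images.
- console: Fixed grey sheet-metal box, 130 (x) x 110 (y) x 85 mm high, with a round gauge in front and a flat steel gate plate on top (4 mm thick, top at z = 85 mm) in which a zigzag slot, 16 mm wide, guides the lever's stem. Origin under its centre on the bench; +x to its back (away from the robot), +y its left, z up. The lever swings about the point (0, 0, 5) mm of this frame.
- corner_1 (a point): First corner of the slot's centre-line, at mid-plate (83 mm high), axes as the console's; in the console (-10, 22) mm. The parking lane leads here from (-36, 22), straight along x; the slot then turns right, along -y.
- corner_2 (a point): Second corner, in the console (-10, -4) mm: here the slot turns ahead along +x. A blind notch goes on 22 mm to the right (-y).
- corner_3 (a point): Third corner, in the console (14, -4) mm: here the slot turns left, along +y. A blind notch goes on 22 mm ahead (+x).
- corner_4 (a point): Fourth corner, in the console (14, 22) mm: here the slot turns ahead along +x into the last notch, which ends at the brass stop.
- knob (a point): Centre of the lever's black ball knob, diameter 30 mm, 135 to 155 mm above the bench, 150 mm from the pivot. The slot guides the stem at plate height (78 mm above the pivot), so the ball moves about 1.8 times as far as the stem there. It moves with 1 to 2 N and stays where it is left.
- stem (a point): Point on the axis of the lever's round steel stem (diameter 9 mm), 84 mm from the pivot, about level with the gate plate. At the start anywhere in the parking lane.
- lever_fore (a joint): Lean of the lever along the console's x, rad; 0 upright, positive towards the console's back. Parked -0.42 to -0.27; in the last notch about +0.31 to +0.45.
- lever_side (a joint): Lean of the lever along the console's y, rad; 0 upright, positive to the console's left.
- stop_face (a point): Middle of the front face of the brass stop, a block 10 x 14 x 4.5 mm flush in the last lane (y = 22 mm), its face 30 to 42 mm ahead of the console's centre, differing from run to run; axes as the console's. The stem rests against this face when home. The stop is clamped: it gives way only to more than about 40 N at the knob.
- cork_center (a point): Centre of a loose brown cork block, 30 (x) x 60 (y) x 24 mm (z, up), 14 to 30 g, which lies flat on the gate plate (centre 97 mm above the bench) across the lever's way as a chock.
- tile_top (a point): Centre of the top face of the loose pale honeycomb ceramic tile, 78 (x) x 105 (y) x 14 mm, lying on the bench to the left of the burner; z up. The burner, 70 mm high, stands fixed between console and tile.
- limed_jar: Loose open glass jar, diameter 84 mm with its stick 216 mm high, on the bench close to the console's right; origin under its centre. Bystander.
- slip_bottle: Loose dark bottle with a pale screw cap, diameter 56 mm, 160 mm high, on the bench close to the console's left; origin under its centre. Bystander.
Mind the look-alikes: they are no part of the job. Leave any purple look-alike of the part that bears cork_center alone.

How it is judged:
By the outcome, as a careful person would: the job done as asked, in the order asked, and still so for the second after the job is handed in, with the robot touching nothing.
It also fails if it takes over 58 s, if anything falls off the work surface, if the arm or the gripper's body presses on something with over 40 N, if the wrist force passes 120 N, or if a joint passes its speed limit or range.

## Working session

There is one attempt and no reset: what is moved stays moved. The work goes in short steps, Python scripts to look and compute and a tool call to move; the robot and the scene stay as the last step left them, time stands still between calls to the robot, and variables do not carry over. Pictures are saved under pics/ and viewed, at most 10 in all, crops included, and the job is handed in when it is done.

Besides the shell and the picture viewer there is one more tool, called after "Call:" by a JSON object that holds its "method" and its "body". step_arm: Moves the arm, as the interface text tells. Its arguments: {"type":"object","properties":{"moves":{"type":"array","items":{"type":"object","properties":{"rx":{"type":"number"},"ry":{"type":"number"},"rz":{"type":"number"},"dx":{"type":"number"},"dy":{"type":"number"},"dz":{"type":"number"},"gripper":{"type":"number"}}}},"grip_force":{"type":"number"}},"required":["moves"]}

```bash
mkdir -p pics
cat > h.py <<'E'
import numpy as np,cv2
from scipy.spatial.transform import Rotation as R
from bench import r
def info(n):
    c=r.camera_info(n);return [np.array(c[k],float) for k in("mtx","D","rvec","tvec")]
def ray(n,uv,c=None):
    K,D,rv,tv=c or info(n)
    p=cv2.undistortPoints(np.array([[uv]],float),K,D)[0,0]
    M=cv2.Rodrigues(rv)[0];return -M.T@tv.ravel(),M.T@np.array([p[0],p[1],1])
def atz(n,uv,z,c=None):
    o,d=ray(n,uv,c);return o+d*(z-o[2])/d[2]
def proj(n,P,c=None):
    K,D,rv,tv=c or info(n)
    return cv2.projectPoints(np.array(P,float).reshape(-1,3),rv,tv,K,D)[0][:,0]
def tri(a,b):
    (o1,d1),(o2,d2)=a,b
    A=np.c_[d1,-d2];s=np.linalg.lstsq(A,o2-o1,rcond=None)[0]
    p,q=o1+s[0]*d1,o2+s[1]*d2;return (p+q)/2,np.linalg.norm(p-q)
E
python3 - <<'E'
from h import *
o=r.get_obs();print(o,r.tcp_to_tips)
for n in("side","top"):
    cv2.imwrite(f"pics/{n}0.png",cv2.resize(r.grab_frame(n),(800,600),interpolation=cv2.INTER_CUBIC))
    K,D,rv,tv=info(n);M=cv2.Rodrigues(rv)[0];print(n,-M.T@tv,M[2],K[0,0])
E
```

```text
{'clock': 0.0, 'joints': array([ 1.12790552,  0.47782175,  0.02235372,  1.55644207, -0.01146904,
        1.10929664, -0.08309231]), 'qvel': array([ 0.00061841,  0.00194598,  0.00023898, -0.00023937, -0.00087531,
       -0.00013884,  0.00057271]), 'tau': array([-8.72091405e-04, -5.96447682e+01,  1.60785321e+00, -2.81191099e+01,
        1.26210760e-02,  9.39032121e-03, -1.76193583e-05]), 'tcp_pos': array([ 0.22157929, -0.63701651,  0.25231541]), 'orientation': array([-3.09591911e+00, -5.23187110e-01,  7.44471511e-04]), 'contact_force': array([ 0.33228721, -0.30131359,  0.81266   ]), 'moment': array([0.00183659, 0.0411234 , 0.0117553 ]), 'gripper_force': 0.0, 'grip_width': 0.08533039490240957} 0.022
side [0.08467561 0.98004363 0.64446851] [ 0.33951088 -0.83713034 -0.42888828] 490.99209899550067
top [ 0.30688215 -0.05157545  1.05895527] [ 0.22943912  0.01168602 -0.97325286] 418.7734232193782
```

View pics/side0.png

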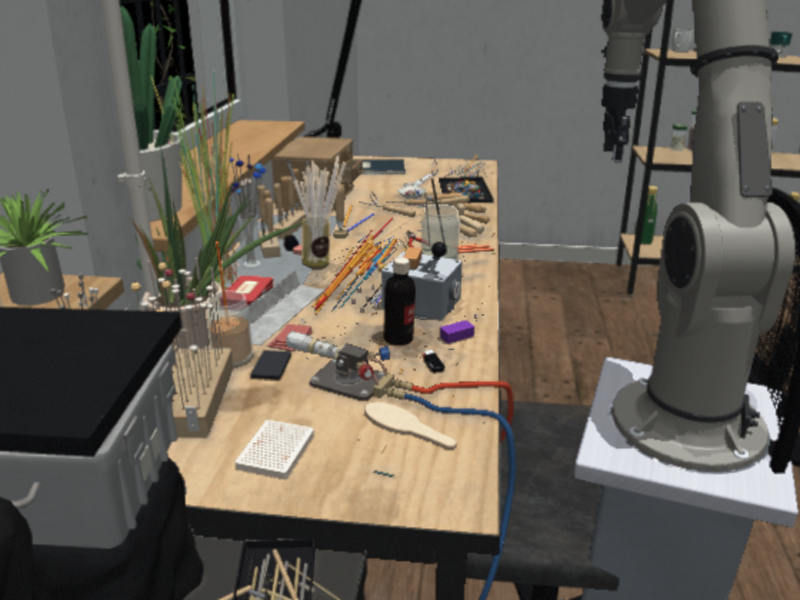

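View pics/top0.png

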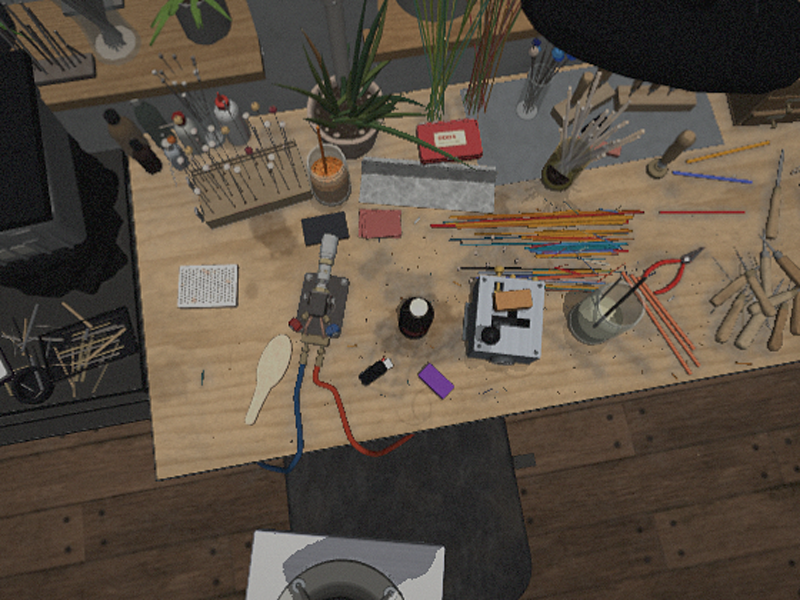

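The cork is the brown block on the console at top (514,299). The purple block at (436,380) on the bench is the look-alike. The tile is at (208,286) and the black knob at (490,335). I'll enlarge the console to confirm.

Run:
```python
from h import *
f=r.grab_frame("top");g=r.grab_frame("side")
a=cv2.resize(f[180:265,315:460],None,fx=5.5,fy=5.5,interpolation=cv2.INTER_CUBIC)
cv2.imwrite("pics/topc.png",a)
b=cv2.resize(g[150:250,255:345],None,fx=5,fy=5,interpolation=cv2.INTER_CUBIC)
c=cv2.resize(f[175:225,115:175],None,fx=5,fy=5,interpolation=cv2.INTER_CUBIC)
o=np.zeros((500,760,3),np.uint8);o[:500,:450]=b;o[:250,460:760]=c;cv2.imwrite("pics/sidec.png",o)
```

```text
(no output)
```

View pics/topc.png

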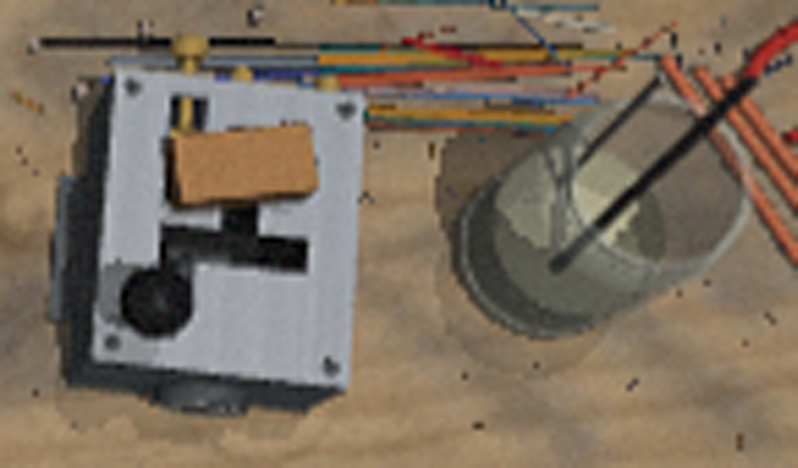

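View pics/sidec.png

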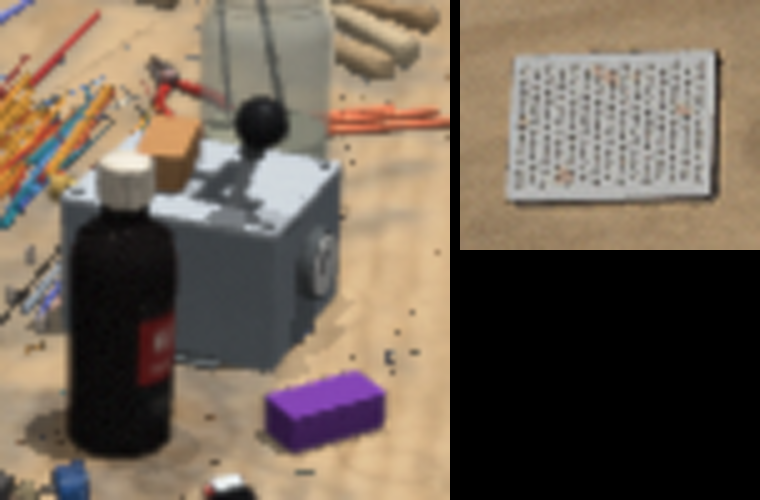

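Run:
```python
from h import *
def tc(u,v): return (315+(u+.5)/5.5-.5,180+(v+.5)/5.5-.5)
def tl(u,v): return (115+(u-459.5)/5-.5,175+(v+.5)/5-.5)
def sc(u,v): return (255+(u+.5)/5-.5,150+(v+.5)/5-.5)
def rep(n,P,a,b):
    c=P.mean(0);e=[np.linalg.norm(P[(i+1)%4]-P[i]) for i in range(4)]
    ex=(P[0]+P[1]-P[2]-P[3]);ey=(P[0]+P[3]-P[1]-P[2])
    print(n,c.round(4),np.round(e,4),'yaw',np.degrees([np.arctan2(ex[1],ex[0]),np.arctan2(-ey[0],ey[1])]).round(1));return c
P=np.array([atz("top",tc(*p),.085) for p in[(118,72),(365,98),(348,390),(93,360)]]);rep("console TL TR BR BL",P,0,0)
T=np.array([atz("top",tl(*p),.014) for p in[(515,57),(717,50),(713,195),(507,199)]]);rep("tile",T,0,0)
C=np.array([atz("top",tc(*p),.109) for p in[(170,138),(308,123),(317,184),(183,197)]]);rep("cork",C,0,0)
k,e=tri(ray("top",tc(157,301)),ray("side",sc(263,125)));print("knob",k,e)
print("bottlecap",tri(ray("top",(418/800*560,308/600*420)),ray("side",sc(127,165))))
print("side cork top corners guess", [atz("side",sc(*p),.109).round(4) for p in[(155,117),(203,121),(186,158),(138,150)]])
# jar rim
print("jar", atz("top",tc(560,230),.0),atz("top",tc(650,190),.13))
print([atz("side",sc(*p),.085).round(4) for p in[(340,165),(280,235),(63,195)]])
```

```text
console TL TR BR BL [ 0.5287 -0.2366  0.085 ] [0.1086 0.1296 0.1089 0.1285] yaw [-2.  -1.8]
tile [0.5569 0.2949 0.014 ] [0.1043 0.0773 0.1047 0.0755] yaw [6.3 6.3]
cork [ 0.553  -0.2367  0.109 ] [0.0595 0.0268 0.0574 0.0261] yaw [12.1 10.7]
knob [ 0.48228811 -0.19761575  0.13978394] 0.0024272454907472625
bottlecap (array([ 0.51349283, -0.08137598,  0.15664888]), np.float64(0.00086248092579578))
side cork top corners guess [array([ 0.5675, -0.2574,  0.109 ]), array([ 0.5395, -0.2621,  0.109 ]), array([ 0.529 , -0.2068,  0.109 ]), array([ 0.5582, -0.2075,  0.109 ])]
jar [ 0.55969096 -0.40712957  0.        ] [ 0.54869579 -0.40064104  0.13      ]
[array([ 0.4623, -0.284 ,  0.085 ]), array([ 0.4632, -0.1785,  0.085 ]), array([ 0.5943, -0.1837,  0.085 ])]
```

Console is at (0.529,-0.237) with yaw -1.9°. The cork is at (0.553,-0.237) with yaw about 11°, and the tile at (0.557,0.295) with yaw 6°. The measured sizes all match the ones given. Next I hover over the cork and check it with the wrist camera.

Call:
{"method": "step_arm", "body": {"moves": [{"dz":-50},{"dx":44.5,"dy":-27,"gripper":0.2},{"dx":44.5,"dy":-27},{"dx":44.5,"dy":-27},{"dx":44.5,"dy":-27},{"dx":44.5,"dy":-27},{"dx":44.5,"dy":-27},{"dx":44.5,"dy":-27},{"dx":44.5,"dy":-27},{"dx":44.5,"dy":-27},{"dx":44.5,"dy":-27},{"rz":-10.3},{"rz":-10.3},{"rz":-10.3},{"rz":-10.3},{"rz":-10.3},{"rz":-10.3},{"rz":-10.3},{"rz":-10.3},{}], "grip_force": 20}}

```text
invalid input at $.moves[0]: expected keys rx, ry, rz, dx, dy, dz, gripper
```

```bash
cat >> h.py <<'E'
def st():
    o=r.get_obs();M=R.from_rotvec(o["orientation"]).as_matrix()
    print("t",round(o["clock"],2),"p",(o["tcp_pos"]*1e3).round(1),"yaw_y",np.degrees(np.arctan2(M[1,1],M[0,1])).round(1),"tilt",M[:,2].round(3),"F",o["contact_force"].round(1),"w",round(o["grip_width"]*1e3,1),"gf",o["gripper_force"])
    return o,M
E
python3 - <<'E'
from h import *
st();c=info("wrist")
f=r.grab_frame("wrist");cv2.imwrite("pics/w1.png",cv2.resize(f,(800,600),interpolation=cv2.INTER_CUBIC))
import pickle;pickle.dump(c,open("w1.pkl","wb"))
E
```

```text
t 0.2 p [ 221.7 -637.2  252.7] yaw_y -70.8 tilt [-0.     0.001 -1.   ] F [ 0.1 -0.3  0.2] w 85.4 gf 0.0
```

View pics/w1.png

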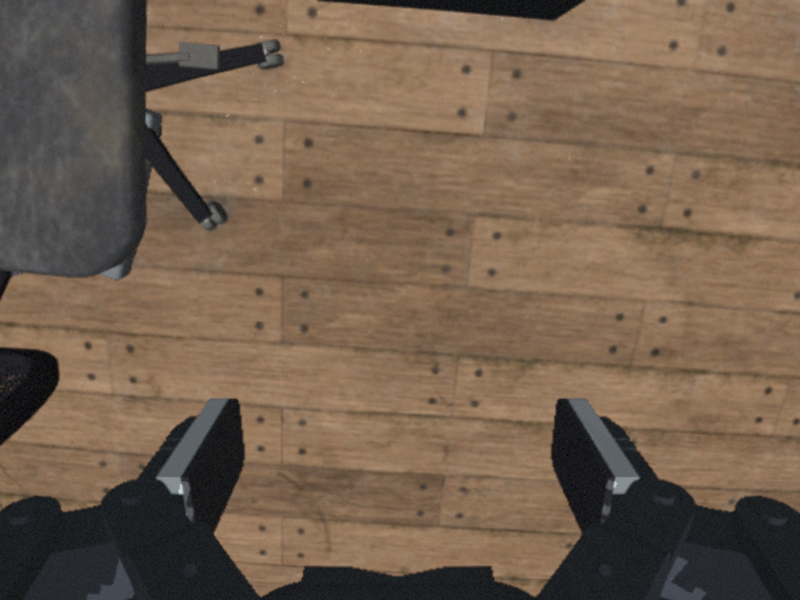

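The call was refused because every row needs all the keys, so the picture shows only the floor and open fingers.

Call:
{"method": "step_arm", "body": {"moves": [{"rx":0,"ry":0,"rz":0,"dx":0,"dy":0,"dz":-50,"gripper":0.2},{"rx":0,"ry":0,"rz":0,"dx":44.5,"dy":-27,"dz":0,"gripper":0.2},{"rx":0,"ry":0,"rz":0,"dx":44.5,"dy":-27,"dz":0,"gripper":0.2},{"rx":0,"ry":0,"rz":0,"dx":44.5,"dy":-27,"dz":0,"gripper":0.2},{"rx":0,"ry":0,"rz":0,"dx":44.5,"dy":-27,"dz":0,"gripper":0.2},{"rx":0,"ry":0,"rz":0,"dx":44.5,"dy":-27,"dz":0,"gripper":0.2},{"rx":0,"ry":0,"rz":0,"dx":44.5,"dy":-27,"dz":0,"gripper":0.2},{"rx":0,"ry":0,"rz":0,"dx":44.5,"dy":-27,"dz":0,"gripper":0.2},{"rx":0,"ry":0,"rz":0,"dx":44.5,"dy":-27,"dz":0,"gripper":0.2},{"rx":0,"ry":0,"rz":0,"dx":44.5,"dy":-27,"dz":0,"gripper":0.2},{"rx":0,"ry":0,"rz":0,"dx":44.5,"dy":-27,"dz":0,"gripper":0.2},{"rx":0,"ry":0,"rz":-10.3,"dx":0,"dy":0,"dz":0,"gripper":0.2},{"rx":0,"ry":0,"rz":-10.3,"dx":0,"dy":0,"dz":0,"gripper":0.2},{"rx":0,"ry":0,"rz":-10.3,"dx":0,"dy":0,"dz":0,"gripper":0.2},{"rx":0,"ry":0,"rz":-10.3,"dx":0,"dy":0,"dz":0,"gripper":0.2},{"rx":0,"ry":0,"rz":-10.3,"dx":0,"dy":0,"dz":0,"gripper":0.2},{"rx":0,"ry":0,"rz":-10.3,"dx":0,"dy":0,"dz":0,"gripper":0.2},{"rx":0,"ry":0,"rz":-10.3,"dx":0,"dy":0,"dz":0,"gripper":0.2},{"rx":0,"ry":0,"rz":-10.3,"dx":0,"dy":0,"dz":0,"gripper":0.2},{"rx":0,"ry":0,"rz":0,"dx":0,"dy":0,"dz":0,"gripper":0.2}], "grip_force": 20}}

```text
clock: 2.75
tcp_pos: [0.5532, -0.2365, 0.3032]
orientation: [-1.988, -2.432, -0.0]
contact_force: [-0.1, -0.7, -0.0]
grip_width: 0.0515
gripper_force: 0.0
```

Run:
```python
from h import *
st();c=info("wrist")
f=r.grab_frame("wrist");cv2.imwrite("pics/w2.png",cv2.resize(f,(800,600),interpolation=cv2.INTER_CUBIC))
import pickle;pickle.dump(c,open("w2.pkl","wb"))
```

```text
t 2.75 p [ 553.2 -236.5  303.2] yaw_y 11.5 tilt [-0.  0. -1.] F [-0.1 -0.7 -0. ] w 51.5 gf 0.0
```

View pics/w2.png

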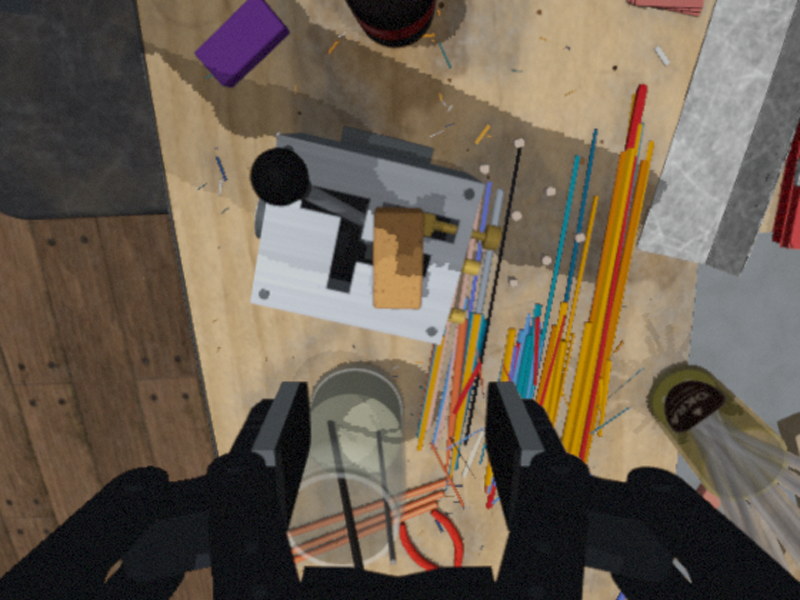

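Run:
```python
from h import *
import pickle
c=pickle.load(open("w2.pkl","rb"));K,D,rv,tv=c;print("cam",-cv2.Rodrigues(rv)[0].T@tv.ravel())
s=.7
def box(cx,cy,yaw,a,b,z):
    y=np.radians(yaw);ux=np.array([np.cos(y),np.sin(y)]);uy=np.array([-ux[1],ux[0]])
    return [np.r_[np.array([cx,cy])+sx*a/2*ux+sy*b/2*uy,z] for sx,sy in((1,1),(1,-1),(-1,-1),(-1,1))]
for z in(.085,.109):print("cork",z,(proj("w",box(.553,-.2367,11.5,.03,.06,z),c)/s).round().tolist())
print("plate",(proj("w",box(.5287,-.2366,-1.9,.13,.11,.085),c)/s).round().tolist())
print("knob",proj("w",[.4823,-.1976,.1417],c)/s)
for p in[(486,183),(439,342),(251,303)]:print(atz("w",np.array(p)*s,.085,c).round(4))
for p in[(424,208),(421,308),(373,307),(375,209)]:print("c",atz("w",np.array(p)*s,.109,c).round(4))
print(atz("w",np.array((280,177))*s,.1417,c))
```

```text
cam [ 0.53818882 -0.15897663  0.4251972 ]
cork 0.085 [[420.0, 206.0], [419.0, 297.0], [373.0, 297.0], [372.0, 206.0]]
cork 0.109 [[421.0, 212.0], [420.0, 309.0], [372.0, 309.0], [370.0, 212.0]]
plate [[480.0, 184.0], [435.0, 344.0], [246.0, 302.0], [273.0, 134.0]]
knob [[276.58975567 178.33921319]]
[ 0.599  -0.1822  0.085 ]
[ 0.5941 -0.2919  0.085 ]
[ 0.4653 -0.2897  0.085 ]
c [ 0.5627 -0.2019  0.109 ]
c [ 0.5742 -0.2626  0.109 ]
c [ 0.545  -0.2679  0.109 ]
c [ 0.5348 -0.2082  0.109 ]
[ 0.48394289 -0.19657918  0.1417    ]
```

The wrist view agrees to about 2 mm: cork silhouette (373..424, 208..308), knob (280,177), jar and bottle clear of the hand. Now I descend and grip.

Call:
{"method": "step_arm", "body": {"moves": [{"rx":0,"ry":0,"rz":0,"dx":0,"dy":1,"dz":45,"gripper":0.2},{"rx":0,"ry":0,"rz":0,"dx":0,"dy":0,"dz":45,"gripper":0.2},{"rx":0,"ry":0,"rz":0,"dx":0,"dy":0,"dz":45,"gripper":0.2},{"rx":0,"ry":0,"rz":0,"dx":0,"dy":0,"dz":30,"gripper":0.2},{"rx":0,"ry":0,"rz":0,"dx":0,"dy":0,"dz":15,"gripper":0.2},{"rx":0,"ry":0,"rz":0,"dx":0,"dy":0,"dz":14,"gripper":0.2},{"rx":0,"ry":0,"rz":0,"dx":0,"dy":0,"dz":0,"gripper":0.2},{"rx":0,"ry":0,"rz":0,"dx":0,"dy":0,"dz":0,"gripper":-1},{"rx":0,"ry":0,"rz":0,"dx":0,"dy":0,"dz":0,"gripper":-1},{"rx":0,"ry":0,"rz":0,"dx":0,"dy":0,"dz":0,"gripper":-1},{"rx":0,"ry":0,"rz":0,"dx":0,"dy":0,"dz":0,"gripper":-1},{"rx":0,"ry":0,"rz":0,"dx":0,"dy":0,"dz":0,"gripper":-1}], "grip_force": 25}}

```text
clock: 4.3
tcp_pos: [0.5552, -0.2364, 0.1105]
orientation: [1.985, 2.433, 0.001]
contact_force: [0.1, 0.2, 6.5]
grip_width: 0.0292
gripper_force: 25.6
```

Call:
{"method": "step_arm", "body": {"moves": [{"rx":0,"ry":0,"rz":0,"dx":0,"dy":0,"dz":-20,"gripper":-1},{"rx":0,"ry":0,"rz":0,"dx":0,"dy":0,"dz":-50,"gripper":-1},{"rx":0,"ry":0,"rz":0,"dx":0,"dy":0,"dz":-50,"gripper":-1},{"rx":0,"ry":0,"rz":0,"dx":0,"dy":0,"dz":-50,"gripper":-1},{"rx":0,"ry":0,"rz":0,"dx":52,"dy":10.9,"dz":0,"gripper":-1},{"rx":0,"ry":0,"rz":0,"dx":52,"dy":10.9,"dz":0,"gripper":-1},{"rx":0,"ry":0,"rz":0,"dx":52,"dy":10.9,"dz":0,"gripper":-1},{"rx":0,"ry":0,"rz":0,"dx":52,"dy":10.9,"dz":0,"gripper":-1},{"rx":0,"ry":0,"rz":0,"dx":52,"dy":10.9,"dz":0,"gripper":-1},{"rx":0,"ry":0,"rz":0,"dx":52,"dy":10.9,"dz":0,"gripper":-1},{"rx":0,"ry":0,"rz":0,"dx":52,"dy":10.9,"dz":0,"gripper":-1},{"rx":0,"ry":0,"rz":0,"dx":52,"dy":10.9,"dz":0,"gripper":-1},{"rx":0,"ry":0,"rz":0,"dx":52,"dy":10.9,"dz":0,"gripper":-1},{"rx":0,"ry":0,"rz":0,"dx":52,"dy":10.9,"dz":0,"gripper":-1},{"rx":0,"ry":0,"rz":5.2,"dx":0,"dy":0,"dz":0,"gripper":-1},{"rx":0,"ry":0,"rz":0,"dx":0,"dy":0,"dz":0,"gripper":-1}]}}

```text
clock: 6.3
tcp_pos: [0.5564, 0.2956, 0.2801]
orientation: [2.092, 2.343, 0.0]
contact_force: [0.7, -0.3, -0.2]
grip_width: 0.0296
gripper_force: 24.8
```

Run:
```python
from h import *
st();c=info("wrist")
f=r.grab_frame("wrist");cv2.imwrite("pics/w3.png",cv2.resize(f,(800,600),interpolation=cv2.INTER_CUBIC))
K,D,rv,tv=c
y=np.radians(6.3);ux=np.array([np.cos(y),np.sin(y)]);uy=np.array([-ux[1],ux[0]])
P=[np.r_[np.array([.558,.295])+a*.039*ux+b*.0525*uy,.014] for a,b in((1,1),(1,-1),(-1,-1),(-1,1))]
print((proj("w",P,c)/.7).round())
import pickle;pickle.dump(c,open("w3.pkl","wb"))
```

```text
t 6.3 p [556.4 295.6 280.1] yaw_y 6.5 tilt [ 0. -0. -1.] F [ 0.7 -0.3 -0.2] w 29.6 gf 24.8292875289917
[[454. 165.]
 [449. 306.]
 [346. 306.]
 [343. 164.]]
```

View pics/w3.png

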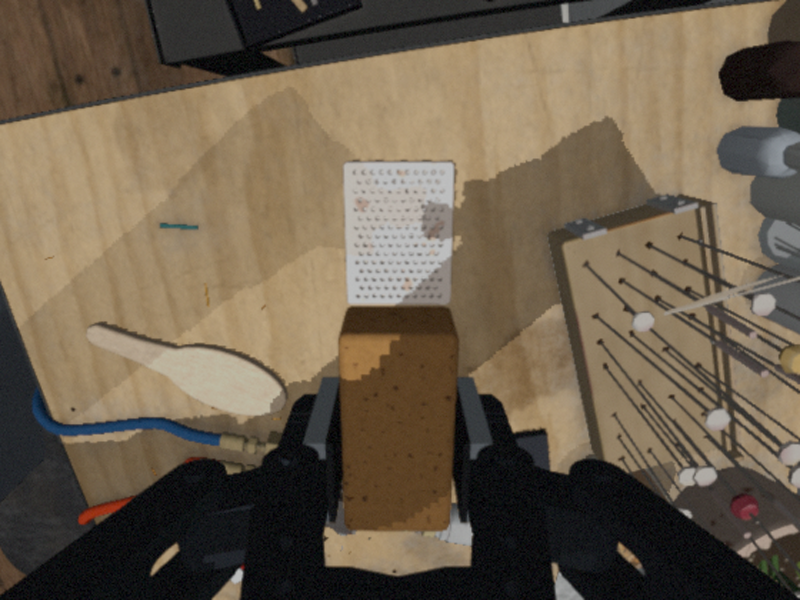

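Run:
```python
from h import *
import pickle
c=pickle.load(open("w3.pkl","rb"))
C=np.array([atz("w",np.array(p)*.7,.2786,c) for p in[(342,335),(455,335),(450,528),(345,528)]]);print(C.round(4),C.mean(0))
T=np.array([atz("w",np.array(p)*.7,.014,c) for p in[(345,162),(454,163),(450,305),(348,304)]]);print(T.round(4),T.mean(0))
```

```text
[[0.5403 0.3234 0.2786]
 [0.5679 0.3266 0.2786]
 [0.5753 0.2684 0.2786]
 [0.5458 0.265  0.2786]] [0.55733077 0.29584714 0.2786    ]
[[0.5148 0.3445 0.014 ]
 [0.5907 0.3525 0.014 ]
 [0.6029 0.2483 0.014 ]
 [0.526  0.2403 0.014 ]] [0.55858773 0.29641536 0.014     ]
```

Call:
{"method": "step_arm", "body": {"moves": [{"rx":0,"ry":0,"rz":0,"dx":0.5,"dy":1,"dz":50,"gripper":-1},{"rx":0,"ry":0,"rz":0,"dx":0,"dy":0,"dz":50,"gripper":-1},{"rx":0,"ry":0,"rz":0,"dx":0,"dy":0,"dz":50,"gripper":-1},{"rx":0,"ry":0,"rz":0,"dx":0,"dy":0,"dz":50,"gripper":-1},{"rx":0,"ry":0,"rz":0,"dx":0,"dy":0,"dz":25,"gripper":-1},{"rx":0,"ry":0,"rz":0,"dx":0,"dy":0,"dz":10,"gripper":-1},{"rx":0,"ry":0,"rz":0,"dx":0,"dy":0,"dz":5,"gripper":-1},{"rx":0,"ry":0,"rz":0,"dx":0,"dy":0,"dz":0,"gripper":-1},{"rx":0,"ry":0,"rz":0,"dx":0,"dy":0,"dz":0,"gripper":-1}]}}

```text
clock: 7.48
tcp_pos: [0.5584, 0.2961, 0.0405]
orientation: [2.094, 2.341, 0.003]
contact_force: [-0.0, 0.6, 0.2]
grip_width: 0.0299
gripper_force: 24.9
```

Call:
{"method": "step_arm", "body": {"moves": [{"rx":0,"ry":0,"rz":0,"dx":0,"dy":0,"dz":1,"gripper":-1},{"rx":0,"ry":0,"rz":0,"dx":0,"dy":0,"dz":0,"gripper":-1},{"rx":0,"ry":0,"rz":0,"dx":0,"dy":0,"dz":0,"gripper":0.2},{"rx":0,"ry":0,"rz":0,"dx":0,"dy":0,"dz":0,"gripper":0.2},{"rx":0,"ry":0,"rz":0,"dx":0,"dy":0,"dz":0,"gripper":0.2},{"rx":0,"ry":0,"rz":0,"dx":0,"dy":0,"dz":-10,"gripper":0.2},{"rx":0,"ry":0,"rz":0,"dx":0,"dy":0,"dz":-50,"gripper":0.2},{"rx":0,"ry":0,"rz":0,"dx":0,"dy":0,"dz":-60,"gripper":0.2},{"rx":0,"ry":0,"rz":0,"dx":0,"dy":0,"dz":-60,"gripper":0.2},{"rx":0,"ry":0,"rz":0,"dx":0,"dy":0,"dz":-60,"gripper":0.2},{"rx":0,"ry":0,"rz":0,"dx":0,"dy":0,"dz":0,"gripper":0.2}]}}

```text
clock: 8.85
tcp_pos: [0.5595, 0.2979, 0.285]
orientation: [2.092, 2.339, 0.016]
contact_force: [0.4, 0.6, -0.4]
grip_width: 0.0511
gripper_force: 0.0
```

Call:
{"method": "step_arm", "body": {"moves": [{"rx":0,"ry":0,"rz":0,"dx":-48.1,"dy":-13,"dz":0,"gripper":0.2},{"rx":0,"ry":0,"rz":0,"dx":-48.1,"dy":-13,"dz":0,"gripper":0.2},{"rx":0,"ry":0,"rz":0,"dx":-48.1,"dy":-13,"dz":0,"gripper":0.2},{"rx":0,"ry":0,"rz":0,"dx":-48.1,"dy":-13,"dz":0,"gripper":0.2},{"rx":0,"ry":0,"rz":0,"dx":-48.1,"dy":-13,"dz":0,"gripper":0.2},{"rx":0,"ry":0,"rz":0,"dx":-48.1,"dy":-13,"dz":0,"gripper":0.2},{"rx":0,"ry":0,"rz":0,"dx":-48.1,"dy":-13,"dz":0,"gripper":0.2},{"rx":0,"ry":0,"rz":0,"dx":-48.1,"dy":-13,"dz":0,"gripper":0.2},{"rx":0,"ry":0,"rz":0,"dx":-48.1,"dy":-13,"dz":0,"gripper":0.2},{"rx":0,"ry":0,"rz":0,"dx":-48.1,"dy":-13,"dz":0,"gripper":0.2},{"rx":0,"ry":0,"rz":9.8,"dx":0,"dy":0,"dz":0,"gripper":0.2},{"rx":0,"ry":0,"rz":9.8,"dx":0,"dy":0,"dz":0,"gripper":0.2},{"rx":0,"ry":0,"rz":9.8,"dx":0,"dy":0,"dz":0,"gripper":0.2},{"rx":0,"ry":0,"rz":9.8,"dx":0,"dy":0,"dz":0,"gripper":0.2},{"rx":0,"ry":0,"rz":9.8,"dx":0,"dy":0,"dz":0,"gripper":0.2},{"rx":0,"ry":0,"rz":9.8,"dx":0,"dy":0,"dz":0,"gripper":0.2},{"rx":0,"ry":0,"rz":9.8,"dx":0,"dy":0,"dz":0,"gripper":0.2},{"rx":0,"ry":0,"rz":9.8,"dx":0,"dy":0,"dz":0,"gripper":0.2},{"rx":0,"ry":0,"rz":9.8,"dx":0,"dy":0,"dz":0,"gripper":0.2},{"rx":0,"ry":0,"rz":9.8,"dx":0,"dy":0,"dz":0,"gripper":0.2}]}}

```text
clock: 11.35
tcp_pos: [0.4814, -0.1964, 0.2777]
orientation: [-3.141, 0.053, 0.002]
contact_force: [-0.6, -0.7, -0.7]
grip_width: 0.0514
gripper_force: 0.0
```

Run:
```python
from h import *
o,M=st();print(o["joints"].round(2));c=info("wrist")
f=r.grab_frame("wrist");t=r.grab_frame("top")
import pickle;pickle.dump(c,open("w4.pkl","wb"))
a=cv2.resize(f,(560,420));b=cv2.resize(t[175:225,115:175],None,fx=4,fy=4,interpolation=cv2.INTER_CUBIC)
z=np.zeros((420,800,3),np.uint8);z[:,:560]=a;z[:200,560:]=b
cv2.imwrite("pics/w4.png",z);cv2.imwrite("pics/w4full.png",f)
print("knob pred",proj("w",[.4839,-.1970,.1417],c))
```

```text
t 11.35 p [ 481.4 -196.4  277.7] yaw_y -91.9 tilt [-0.001  0.    -1.   ] F [-0.6 -0.7 -0.7] w 51.4 gf 0.0
[ 0.45  0.21 -0.21  1.88  0.05  1.06 -1.38]
knob pred [[278.81236405 199.7465365 ]]
```

View pics/w4.png

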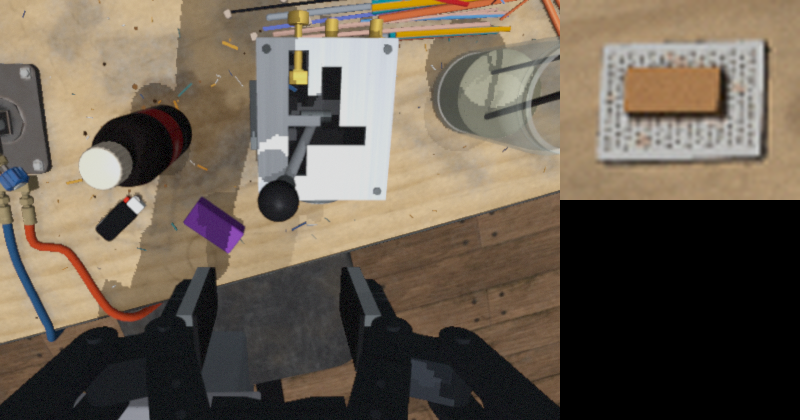

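Run:
```python
from h import *
import pickle
c=pickle.load(open("w4.pkl","rb"))
P=np.array([atz("w",p,.085,c) for p in[(257.5,39.5),(398,38),(386,199.5)]]);print(P.round(4),"center",(P[0]+P[2])/2)
S=atz("w",(298.5,85),.085,c);print("stop",S)
# slot corners: corner notch between c1.. : right end of blind notch (365,127..144), c3 lane etc
C=np.array([.5297,-.2365]);y=np.radians(-1.9);A=np.array([[np.cos(y),np.sin(y)],[-np.sin(y),np.cos(y)]])
def con(p):return (A@(p[:2]-C)*1e3).round(1)
print("stop con",con(S),"knob con",con(atz("w",(278,200.5),.1417,c)))
for p in[(365,127),(365,144),(323,67),(341,67),(341,110),(289,175),(306,175)]:print(p,con(atz("w",p,.085,c)))
```

```text
[[ 0.5964 -0.1843  0.085 ]
 [ 0.5947 -0.293   0.085 ]
 [ 0.4641 -0.2899  0.085 ]] center [ 0.53027131 -0.2370752   0.085     ]
stop [ 0.5615355  -0.21524298  0.085     ]
stop con [31.1 22.3] knob con [-47.6  38.5]
(365, 127) [ -1.7 -32.8]
(365, 144) [-15.6 -33.8]
(323, 67) [44.8  3.3]
(341, 67) [ 44.9 -10.9]
(341, 110) [ 11.8 -12.4]
(289, 175) [-42.1  29.2]
(306, 175) [-42.1  14.8]
```

```bash
cat > plan.py <<'E'
from h import *
C=np.array([.5303,-.2368]);y=np.radians(-1.9);A=np.array([[np.cos(y),np.sin(y)],[-np.sin(y),np.cos(y)]])
def con(p):return A@(np.array(p)[:2]-C)*1e3
def knob(sx,sy):
    v=np.array([sx,sy,78.]);return v/np.linalg.norm(v)*150+[0,0,5]
def unknob(k):  # knob xy -> stem xy at plate
    z=np.sqrt(150**2-k[0]**2-k[1]**2);return np.array(k[:2])*78/z
E
python3 - <<'E'
from plan import *
o,M=st();t=con(o["tcp_pos"]);print("tcp con",t)
k1=con([.4839,-.197]);print("knob",k1,unknob(k1))
k0=knob(unknob(k1)[0],22);print("k0",k0,"approach dx,dy",k0[0]-t[0],-(k0[1]-t[1]),"dz",o["tcp_pos"][2]*1e3-k0[2]-3)
prev=k0
for s in[(-10,22),(-10,9),(-10,-4),(2,-4),(14,-4),(14,9),(14,22),(20,22),(26,22),(30,22)]:
    k=knob(*s);d=k-prev;print(s,k.round(1),"dx %.1f dy %.1f dz %.1f"%(d[0],-d[1],-d[2]));prev=k
E
```

```text
t 11.45 p [ 481.5 -196.4  277.8] yaw_y -91.7 tilt [-0.001  0.    -1.   ] F [ 0.3  0.2 -0.2] w 51.2 gf 0.0
tcp con [-50.1504965   38.76046831]
knob [-47.69406612  38.23971832] [-27.15862715  21.77499921]
k0 [-47.66190467  38.60879628 141.88573225] approach dx,dy 2.4885918366649875 0.15167203163760945 dz 132.897440085035
(-10, 22) [-18.4  40.4 148.3] dx 29.3 dy -1.8 dz -6.4
(-10, 9) [-19.   17.1 152.8] dx -0.6 dy 23.4 dz -4.5
(-10, -4) [-19.1  -7.6 153.6] dx -0.1 dy 24.7 dz -0.8
(2, -4) [  3.8  -7.7 154.8] dx 22.9 dy 0.1 dz -1.2
(14, -4) [ 26.5  -7.6 152.5] dx 22.6 dy -0.1 dz 2.3
(14, 9) [ 26.3  16.9 151.7] dx -0.1 dy -24.5 dz 0.8
(14, 22) [ 25.5  40.1 147.3] dx -0.8 dy -23.2 dz 4.4
(20, 22) [ 35.9  39.5 145.2] dx 10.4 dy 0.6 dz 2.1
(26, 22) [ 45.8  38.8 142.5] dx 9.9 dy 0.8 dz 2.7
(30, 22) [ 52.1  38.2 140.4] dx 6.3 dy 0.6 dz 2.1
```

Cork confirmed on the middle of the tile. The stop face is at about x=31 in the console frame. Now I grip the knob.

Call:
{"method": "step_arm", "body": {"moves": [{"rx":0,"ry":0,"rz":0,"dx":2.5,"dy":0,"dz":40,"gripper":0.2},{"rx":0,"ry":0,"rz":0,"dx":0,"dy":0,"dz":40,"gripper":0.2},{"rx":0,"ry":0,"rz":0,"dx":0,"dy":0,"dz":30,"gripper":0.2},{"rx":0,"ry":0,"rz":0,"dx":0,"dy":0,"dz":23,"gripper":0.2},{"rx":0,"ry":0,"rz":0,"dx":0,"dy":0,"dz":0,"gripper":0.2},{"rx":0,"ry":0,"rz":0,"dx":0,"dy":0,"dz":0,"gripper":-1},{"rx":0,"ry":0,"rz":0,"dx":0,"dy":0,"dz":0,"gripper":-1},{"rx":0,"ry":0,"rz":0,"dx":0,"dy":0,"dz":0,"gripper":-1},{"rx":0,"ry":0,"rz":0,"dx":0,"dy":0,"dz":0,"gripper":-1}], "grip_force": 20}}

```text
clock: 12.58
tcp_pos: [0.4849, -0.1967, 0.1461]
orientation: [3.141, -0.044, 0.002]
contact_force: [-1.4, 1.4, 5.8]
grip_width: 0.0287
gripper_force: 20.1
```

Call:
{"method": "step_arm", "body": {"moves": [{"rx":0,"ry":0,"rz":0,"dx":10,"dy":-0.6,"dz":-2.6,"gripper":-1},{"rx":0,"ry":0,"rz":0,"dx":10,"dy":-0.6,"dz":-2.1,"gripper":-1},{"rx":0,"ry":0,"rz":0,"dx":9.3,"dy":-0.6,"dz":-1.7,"gripper":-1},{"rx":0,"ry":0,"rz":0,"dx":0,"dy":0,"dz":0,"gripper":-1},{"rx":0,"ry":0,"rz":0,"dx":0,"dy":0,"dz":0,"gripper":-1}]}}

```text
clock: 13.2
tcp_pos: [0.5142, -0.1959, 0.1521]
orientation: [3.141, -0.044, 0.002]
contact_force: [-0.9, 0.7, 3.8]
grip_width: 0.0287
gripper_force: 20.3
```

Run:
```python
from plan import *
o,M=st();t=con(o["tcp_pos"]);print("tcp con",t,"stem",unknob(t),M.round(3)[:,1])
```

```text
t 13.2 p [ 514.2 -195.9  152.1] yaw_y -91.6 tilt [ 0.001 -0.    -1.   ] F [-0.9  0.7  3.8] w 28.7 gf 20.281690657138824
tcp con [-17.44089491  40.30264762] stem [-9.48484556 21.91770492] [-0.028 -1.     0.   ]
```

Good: the lever follows with low force. On to corner 2, watching the force.

Call:
{"method": "step_arm", "body": {"moves": [{"rx":0,"ry":0,"rz":0,"dx":-0.5,"dy":11.5,"dz":-2.8,"gripper":-1},{"rx":0,"ry":0,"rz":0,"dx":-0.5,"dy":11.9,"dz":-1.7,"gripper":-1},{"rx":0,"ry":0,"rz":0,"dx":0,"dy":12.3,"dz":-0.7,"gripper":-1},{"rx":0,"ry":0,"rz":0,"dx":0,"dy":12.2,"dz":-0.1,"gripper":-1},{"rx":0,"ry":0,"rz":0,"dx":0,"dy":0,"dz":0,"gripper":-1},{"rx":0,"ry":0,"rz":0,"dx":0,"dy":0,"dz":0,"gripper":-1}]}}

```text
clock: 13.95
tcp_pos: [0.5113, -0.2449, 0.1572]
orientation: [3.14, -0.046, 0.001]
contact_force: [-0.6, 0.0, 4.5]
grip_width: 0.0284
gripper_force: 20.3
```

Run:
```python
from plan import *
o,M=st();t=con(o["tcp_pos"]);print("tcp con",t,"stem",unknob(t),M.round(3)[:,1])
```

```text
t 13.95 p [ 511.3 -244.9  157.2] yaw_y -91.7 tilt [ 0.    -0.002 -1.   ] F [-0.6  0.   4.5] w 28.4 gf 20.29709368944168
tcp con [-18.69894839  -8.75452233] stem [-9.81689492 -4.59609942] [-0.029 -1.     0.002]
```

Call:
{"method": "step_arm", "body": {"moves": [{"rx":0,"ry":0,"rz":0,"dx":11.4,"dy":-0.5,"dz":-0.9,"gripper":-1},{"rx":0,"ry":0,"rz":0,"dx":11.4,"dy":-0.5,"dz":-0.3,"gripper":-1},{"rx":0,"ry":0,"rz":0,"dx":11.4,"dy":0,"dz":0.6,"gripper":-1},{"rx":0,"ry":0,"rz":0,"dx":11.2,"dy":0,"dz":1.7,"gripper":-1},{"rx":0,"ry":0,"rz":0,"dx":0,"dy":0,"dz":0,"gripper":-1},{"rx":0,"ry":0,"rz":0,"dx":0,"dy":0,"dz":0,"gripper":-1}]}}

```text
clock: 14.7
tcp_pos: [0.5571, -0.2439, 0.1559]
orientation: [3.141, -0.044, 0.001]
contact_force: [0.8, -1.3, 2.4]
grip_width: 0.0286
gripper_force: 20.6
```

Run:
```python
from plan import *
o,M=st();t=con(o["tcp_pos"]);print("tcp con",t,"stem",unknob(t),M.round(3)[:,1])
```

```text
t 14.7 p [ 557.1 -243.9  155.9] yaw_y -91.6 tilt [ 0.001 -0.    -1.   ] F [ 0.8 -1.3  2.4] w 28.6 gf 20.623088479042053
tcp con [27.04880799 -6.22173004] stem [14.31252794 -3.29214822] [-0.028 -1.     0.   ]
```

Call:
{"method": "step_arm", "body": {"moves": [{"rx":0,"ry":0,"rz":0,"dx":-0.3,"dy":-12,"dz":0,"gripper":-1},{"rx":0,"ry":0,"rz":0,"dx":-0.2,"dy":-12,"dz":0.8,"gripper":-1},{"rx":0,"ry":0,"rz":0,"dx":-0.4,"dy":-11.5,"dz":1.7,"gripper":-1},{"rx":0,"ry":0,"rz":0,"dx":-0.4,"dy":-11,"dz":2.7,"gripper":-1},{"rx":0,"ry":0,"rz":0,"dx":0,"dy":0,"dz":0,"gripper":-1},{"rx":0,"ry":0,"rz":0,"dx":0,"dy":0,"dz":0,"gripper":-1}]}}

```text
clock: 15.45
tcp_pos: [0.5569, -0.196, 0.1506]
orientation: [-3.14, 0.043, 0.001]
contact_force: [1.9, 1.9, 2.9]
grip_width: 0.0288
gripper_force: 20.7
```

Run:
```python
from plan import *
o,M=st();t=con(o["tcp_pos"]);print("tcp con",t,"stem",unknob(t),M.round(3)[:,1])
```

```text
t 15.45 p [ 556.9 -196.   150.6] yaw_y -91.6 tilt [-0.     0.002 -1.   ] F [1.9 1.9 2.9] w 28.8 gf 20.712708234786987
tcp con [25.27268264 41.63763775] stem [13.89472528 22.89205093] [-0.027 -1.    -0.002]
```

Into the last notch. First most of the way, then in small steps until the force rises.

Call:
{"method": "step_arm", "body": {"moves": [{"rx":0,"ry":0,"rz":0,"dx":7,"dy":1.2,"dz":1.3,"gripper":-1},{"rx":0,"ry":0,"rz":0,"dx":7,"dy":1.2,"dz":1.6,"gripper":-1},{"rx":0,"ry":0,"rz":0,"dx":2,"dy":0.2,"dz":0.5,"gripper":-1},{"rx":0,"ry":0,"rz":0,"dx":0,"dy":0,"dz":0,"gripper":-1},{"rx":0,"ry":0,"rz":0,"dx":0,"dy":0,"dz":0,"gripper":-1}]}}

```text
clock: 16.08
tcp_pos: [0.5733, -0.1995, 0.1476]
orientation: [-3.14, 0.044, -0.001]
contact_force: [1.1, 2.3, 6.0]
grip_width: 0.0285
gripper_force: 20.9
```

Call:
{"method": "step_arm", "body": {"moves": [{"rx":0,"ry":0,"rz":0,"dx":1.5,"dy":0.1,"dz":0.4,"gripper":-1},{"rx":0,"ry":0,"rz":0,"dx":0,"dy":0,"dz":0,"gripper":-1}]}}

```text
clock: 16.32
tcp_pos: [0.5747, -0.1997, 0.1471]
orientation: [-3.14, 0.044, -0.0]
contact_force: [0.7, 2.7, 6.2]
grip_width: 0.0286
gripper_force: 21.0
```

Call:
{"method": "step_arm", "body": {"moves": [{"rx":0,"ry":0,"rz":0,"dx":1,"dy":0.1,"dz":0.3,"gripper":-1},{"rx":0,"ry":0,"rz":0,"dx":0,"dy":0,"dz":0,"gripper":-1}]}}

```text
clock: 16.58
tcp_pos: [0.5756, -0.1998, 0.1469]
orientation: [-3.14, 0.044, -0.0]
contact_force: [1.2, 3.7, 6.0]
grip_width: 0.0284
gripper_force: 21.0
```

Call:
{"method": "step_arm", "body": {"moves": [{"rx":0,"ry":0,"rz":0,"dx":1,"dy":0,"dz":0.3,"gripper":-1},{"rx":0,"ry":0,"rz":0,"dx":0,"dy":0,"dz":0,"gripper":-1}]}}

```text
clock: 16.82
tcp_pos: [0.5766, -0.1998, 0.1465]
orientation: [-3.14, 0.044, -0.0]
contact_force: [0.6, 2.1, 5.7]
grip_width: 0.0283
gripper_force: 21.0
```

Call:
{"method": "step_arm", "body": {"moves": [{"rx":0,"ry":0,"rz":0,"dx":1,"dy":0,"dz":0.3,"gripper":-1},{"rx":0,"ry":0,"rz":0,"dx":0,"dy":0,"dz":0,"gripper":-1}]}}

```text
clock: 17.08
tcp_pos: [0.5776, -0.1999, 0.1462]
orientation: [-3.14, 0.044, -0.0]
contact_force: [-0.5, 2.6, 5.5]
grip_width: 0.0284
gripper_force: 21.0
```

Call:
{"method": "step_arm", "body": {"moves": [{"rx":0,"ry":0,"rz":0,"dx":1,"dy":0,"dz":0.3,"gripper":-1},{"rx":0,"ry":0,"rz":0,"dx":0,"dy":0,"dz":0,"gripper":-1}]}}

```text
clock: 17.32
tcp_pos: [0.5786, -0.1999, 0.1459]
orientation: [-3.14, 0.044, 0.0]
contact_force: [0.7, 2.6, 4.9]
grip_width: 0.0286
gripper_force: 21.0
```

Call:
{"method": "step_arm", "body": {"moves": [{"rx":0,"ry":0,"rz":0,"dx":1,"dy":0,"dz":0.3,"gripper":-1},{"rx":0,"ry":0,"rz":0,"dx":0,"dy":0,"dz":0,"gripper":-1}]}}

```text
clock: 17.58
tcp_pos: [0.5796, -0.2001, 0.1456]
orientation: [-3.14, 0.044, -0.0]
contact_force: [0.8, 2.5, 4.8]
grip_width: 0.0287
gripper_force: 21.0
```

Call:
{"method": "step_arm", "body": {"moves": [{"rx":0,"ry":0,"rz":0,"dx":1,"dy":0,"dz":0.3,"gripper":-1},{"rx":0,"ry":0,"rz":0,"dx":0,"dy":0,"dz":0,"gripper":-1}]}}

```text
clock: 17.82
tcp_pos: [0.5805, -0.2001, 0.1453]
orientation: [-3.14, 0.044, 0.0]
contact_force: [0.4, 2.1, 5.4]
grip_width: 0.0285
gripper_force: 21.0
```

Run:
```python
from plan import *
o,M=st();t=con(o["tcp_pos"]);print("tcp con",t,"stem",unknob(t))
```

```text
t 17.82 p [ 580.5 -200.1  145.3] yaw_y -91.6 tilt [-0.     0.001 -1.   ] F [0.4 2.1 5.4] w 28.5 gf 21.003607213497162
tcp con [48.95944864 38.32354357] stem [27.97530507 21.89797583]
```

Call:
{"method": "step_arm", "body": {"moves": [{"rx":0,"ry":0,"rz":0,"dx":1,"dy":0,"dz":0.3,"gripper":-1},{"rx":0,"ry":0,"rz":0,"dx":0,"dy":0,"dz":0,"gripper":-1}]}}

```text
clock: 18.08
tcp_pos: [0.5812, -0.2002, 0.145]
orientation: [-3.14, 0.045, 0.001]
contact_force: [-0.1, 3.6, 5.7]
grip_width: 0.0284
gripper_force: 21.1
```

Call:
{"method": "step_arm", "body": {"moves": [{"rx":0,"ry":0,"rz":0,"dx":1,"dy":0,"dz":0.3,"gripper":-1},{"rx":0,"ry":0,"rz":0,"dx":0,"dy":0,"dz":0,"gripper":-1}]}}

```text
clock: 18.32
tcp_pos: [0.5818, -0.2002, 0.1447]
orientation: [-3.14, 0.045, 0.002]
contact_force: [-2.6, 3.0, 8.2]
grip_width: 0.0288
gripper_force: 21.2
```

Run:
```python
from plan import *
o,M=st();c=info("wrist");f=r.grab_frame("wrist")
import pickle;pickle.dump(c,open("w5.pkl","wb"))
S=proj("w",[[.5615,-.2152,.085],[*(o["tcp_pos"][:2]),o["tcp_pos"][2]-.003]],c);print(S)
cv2.imwrite("pics/w5.png",cv2.resize(f,(800,600),interpolation=cv2.INTER_CUBIC))
```

```text
t 18.32 p [ 581.8 -200.2  144.7] yaw_y -91.6 tilt [-0.002  0.001 -1.   ] F [-2.6  3.   8.2] w 28.8 gf 21.176302134990692
[[307.01248853 280.26017335]
 [278.11279423 306.57603194]]
```

View pics/w5.png

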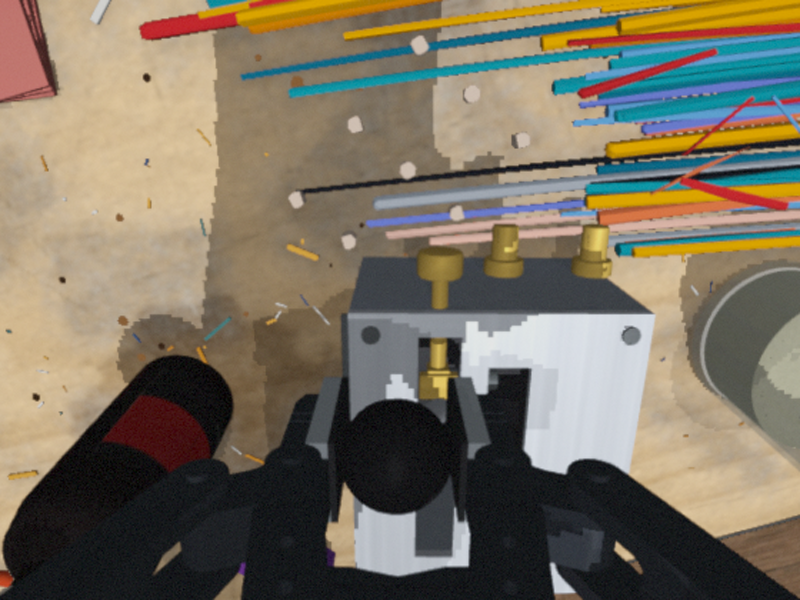

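The stop is at (437,385), just ahead of the ball at (397,457). The force is starting to rise, so this is contact. A little more press will seat it.

Call:
{"method": "step_arm", "body": {"moves": [{"rx":0,"ry":0,"rz":0,"dx":1,"dy":0,"dz":0.3,"gripper":-1},{"rx":0,"ry":0,"rz":0,"dx":0,"dy":0,"dz":0,"gripper":-1}]}}

```text
clock: 18.62
tcp_pos: [0.5823, -0.2002, 0.1444]
orientation: [-3.14, 0.045, 0.004]
contact_force: [-4.2, 3.4, 10.1]
grip_width: 0.0283
gripper_force: 21.3
```

Call:
{"method": "step_arm", "body": {"moves": [{"rx":0,"ry":0,"rz":0,"dx":1,"dy":0,"dz":0.2,"gripper":-1},{"rx":0,"ry":0,"rz":0,"dx":0,"dy":0,"dz":0,"gripper":-1},{"rx":0,"ry":0,"rz":0,"dx":0,"dy":0,"dz":0,"gripper":-1}]}}

```text
clock: 19.0
tcp_pos: [0.5826, -0.2002, 0.1443]
orientation: [-3.14, 0.045, 0.006]
contact_force: [-6.4, 3.3, 11.7]
grip_width: 0.0283
gripper_force: 21.5
```

Run:
```python
from plan import *
import pickle
st()
c=pickle.load(open("w5.pkl","rb"));o,d=ray("w",(397*.7,457*.7),c);d/=np.linalg.norm(d)
piv=np.array([*C,.005]);b=o-piv;B=b@d;s=-B-np.sqrt(B*B-(b@b-.15**2));k=o+s*d;print("knob w5",k,con(k),"stem",unknob(con(k)))
print("stop con",con(atz("w",(437*.7,397*.7),.085,c)))
```

```text
t 19.0 p [ 582.6 -200.2  144.3] yaw_y -91.6 tilt [-0.004  0.002 -1.   ] F [-6.4  3.3 11.7] w 28.3 gf 21.470303535461426
knob w5 [ 0.57662005 -0.20001402  0.142845  ] [45.07493547 38.30150748] stem [25.50578478 21.67302063]
stop con [31.8918626  23.26497154]
```

Call:
{"method": "step_arm", "body": {"moves": [{"rx":0,"ry":0,"rz":0,"dx":1.5,"dy":0,"dz":0,"gripper":-1},{"rx":0,"ry":0,"rz":0,"dx":0,"dy":0,"dz":0,"gripper":-1},{"rx":0,"ry":0,"rz":0,"dx":0,"dy":0,"dz":0,"gripper":-1}]}}

```text
clock: 19.38
tcp_pos: [0.583, -0.2002, 0.1441]
orientation: [-3.14, 0.045, 0.01]
contact_force: [-10.1, 3.5, 14.4]
grip_width: 0.0287
gripper_force: 21.6
```

Call:
{"method": "step_arm", "body": {"moves": [{"rx":0,"ry":0,"rz":0,"dx":1.5,"dy":0,"dz":0,"gripper":-1},{"rx":0,"ry":0,"rz":0,"dx":0,"dy":0,"dz":0,"gripper":-1},{"rx":0,"ry":0,"rz":0,"dx":0,"dy":0,"dz":0,"gripper":-1}]}}

```text
clock: 19.75
tcp_pos: [0.5837, -0.2003, 0.1437]
orientation: [-3.139, 0.046, 0.013]
contact_force: [-11.3, 4.9, 14.0]
grip_width: 0.0284
gripper_force: 21.6
```

Firm contact at about 11 N. I'll release, rise and take a check picture.

Call:
{"method": "step_arm", "body": {"moves": [{"rx":0,"ry":0,"rz":0,"dx":0,"dy":0,"dz":0,"gripper":0.2},{"rx":0,"ry":0,"rz":0,"dx":0,"dy":0,"dz":0,"gripper":0.2},{"rx":0,"ry":0,"rz":0,"dx":0,"dy":0,"dz":0,"gripper":0.2},{"rx":0,"ry":0,"rz":0,"dx":0,"dy":0,"dz":-20,"gripper":0.2},{"rx":0,"ry":0,"rz":0,"dx":0,"dy":0,"dz":-40,"gripper":0.2},{"rx":0,"ry":0,"rz":0,"dx":0,"dy":0,"dz":-40,"gripper":0.2},{"rx":0,"ry":0,"rz":0,"dx":-35,"dy":0,"dz":0,"gripper":0.2},{"rx":0,"ry":0,"rz":0,"dx":-35,"dy":0,"dz":0,"gripper":0.2},{"rx":0,"ry":0,"rz":0,"dx":-35,"dy":0,"dz":0,"gripper":0.2},{"rx":0,"ry":0,"rz":0,"dx":0,"dy":0,"dz":0,"gripper":0.2},{"rx":0,"ry":0,"rz":0,"dx":0,"dy":0,"dz":0,"gripper":0.2}]}}

```text
clock: 21.12
tcp_pos: [0.4833, -0.1982, 0.2453]
orientation: [3.141, -0.044, 0.004]
contact_force: [0.5, -0.3, 0.6]
grip_width: 0.0511
gripper_force: 0.0
```

Run:
```python
from plan import *
import pickle
st();c=info("wrist");f=r.grab_frame("wrist");pickle.dump(c,open("w6.pkl","wb"))
s=proj("w",[[.5615,-.2152,.085]],c)[0];print(s)
x0,y0=int(s[0])-75,max(0,int(s[1])-75);print(x0,y0)
cv2.imwrite("pics/w6.png",cv2.resize(f[y0:y0+150,x0:x0+150],(600,600),interpolation=cv2.INTER_CUBIC))
```

```text
t 21.12 p [ 483.3 -198.2  245.3] yaw_y -91.6 tilt [ 0.002 -0.001 -1.   ] F [ 0.5 -0.3  0.6] w 51.1 gf 0.0
[298.7393206   88.82496687]
223 13
```

View pics/w6.png

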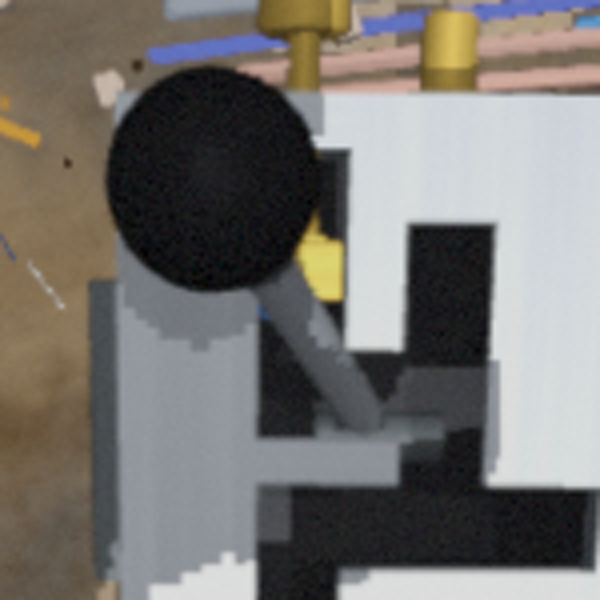

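Run:
```python
from plan import *
import pickle
c=pickle.load(open("w6.pkl","rb"));u=lambda x,y:(223+(x+.5)/4-.5,13+(y+.5)/4-.5)
o,d=ray("w",u(213,180),c);d/=np.linalg.norm(d)
piv=np.array([*C,.005]);b=o-piv;B=b@d;s=-B-np.sqrt(B*B-(b@b-.15**2));k=o+s*d;print("knob",k,con(k),"stem",unknob(con(k)))
f=[con(atz("w",u(*p),.085,c)).round(1) for p in[(344,302),(310,302),(595,570),(495,225),(345,350),(345,575)]];print("stop",f)
a=k-piv
for t in(75,78,80,84):
    p=piv+a*t/150;print(t,(np.array(proj("w",p,c)[0])-[222.6,12.6])*4,con(p),p[2])
```

```text
knob [ 0.57893058 -0.19961518  0.14193924] [47.37097849 38.77673666] stem [26.98230513 22.08706203]
stop [array([31. , 15.6]), array([31. , 21.6]), array([-16.9, -33.1]), array([ 44.4, -10.8]), array([22.7, 15.2]), array([-18.2,  14. ])]
75 [317.80153716 342.41771422] [23.68548925 19.38836833] 0.07346961934047283
78 [314.64636794 337.50886382] [24.63290882 20.16390306] 0.07620840411409174
80 [312.50654505 334.18031182] [25.26452186 20.68092622] 0.07803426062983768
84 [308.13686413 327.38468903] [26.52774796 21.71497253] 0.08168597366132957
```

The stem is at 27 mm at plate height. With its radius and lean, that puts it against the stop face, which reads 31.0 mm now and 31.1 mm before, so the stop has not moved. The hand is clear of everything.

```bash
python3 -c "
from bench import r
print(r.hand_in())"
```

```text
the job is handed in; nothing more can be done
None
```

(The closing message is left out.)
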